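# Release the slide bolt, lift the latch and open the gas dryer's hatch

### The job

Open the service hatch on top of the bench gas dryer: slide the safety tab gently aside until its bolt no longer holds down the latch lever's tip, lift the lever right up to unhook it, and raise the hatch at least half open (about 45 degrees) so that it stays up by itself. Do not force the tab, nor the lever while it is still held, and leave the jar, the flask and the wrench where they are.

Things in the scene. Friction and masses are not known exactly. Their poses are not given: they have to be found in the camera images.
- dryer: a white bench gas dryer, a box 400 x 260 x 115 mm (x, y, z) fixed to the bench. Origin: centre of its underside; x points from its front (robot's side) to its rear, y to its left, z up. Directions below are the dryer's, hatch shut. The front 85 mm of its top is an open deck; a grey box 38 mm high stands at the rear left
- hatch: grey steel hatch on the dryer's top, 222 x 170 x 5 mm, 0.8 kg with fittings. Origin: on the hinge line, middle of its rear edge, 117.5 mm above the bench; top face 5 mm above it; axes as the dryer's when shut. Turns about y, front edge up, to 83 degrees. A friction hinge holds it where left; raising takes 10 to 15 N at the lever. Hooked shut while the lever is down
- lever: steel latch lever along the middle of the hatch. Origin: its pivot, at x -192, y 0, z 21 mm in the hatch's frame; x along the bar to the tip (rearward when down), y the pivot axis. Bar 16 mm wide (y), 10 thick, 11 mm free under it, 8 to 86 mm from the pivot; then a tip 12 wide, 5 thick, to 103 mm. The tip swings up and forward to 95 degrees; the hook lets go after 25
- lever_grip (a point): point in the middle of the lever's bar, 66 mm from the pivot, where it is best gripped across its 16 mm width. The hatch's top face is 16 mm below it. Stiff: lifting takes about 7 N here, and it stays where left. If it will not rise with 16 N the bolt still holds it; never pull with more than 25 N then
- safety_tab: dark steel thumb piece of the safety bolt, just behind the lever's tip. The bolt slides along y on an aluminium base between two low stops; its tongue lies over the lever's tip and bars it. Pushing the tab to +y (the dryer's left) frees the lever, but only in the last 1.5 mm before the bolt's firm stop. Origin: middle of the tab's underside, 19.3 mm above the hatch's top face
- tab_rib (a point): centre of the tab's upright thumb rib: 24 mm long (x), 8 thick (y), 16 high, top 35 mm above the hatch's top face; base and stops are at most 20 mm above it. Where the bolt starts and where the tab is clamped on it vary: 10 to 28 mm are left to the stop, to be found by feel. It slides at about 5 N and stays where left. Never push it with more than 18 N
- hatch_hinge (a point): the middle of the hatch's hinge line, fixed on the dryer
- jar_center (a point): a small sample jar with a red cap, 45 mm across and 61 mm high, standing loose on the front deck of the dryer; point at its centre 30 mm up. Leave alone
- flask_center (a point): a small glass conical flask, 76 mm across and 102 mm high, standing on the bench to the left of the dryer; point on its axis 50 mm up. Leave alone
- wrench_grip (a point): a wrench lying on the bench to the right of the dryer; point on its handle. Leave alone

How it is judged:
On the way, in this order (a step that is already met when the one before it is completed fails the run):
1. the safety tab is slid aside (it moves by more than 7.5 mm) (distance of tab_rib from where it was at the start of the episode above 0.0075 m), for 0.2 s.
2. the latch lever is lifted by more than 63 degrees from the hatch (angle between the x axis of lever and the x axis of hatch, either way round above 1.1 rad), for 0.2 s.
At the end, for the whole second after the job is handed in: the hatch stands open by itself, at 40 degrees (0.7 rad) or more and at rest (angle between hatch's own z axis and vertical above 0.7 rad and angular speed of hatch below 0.05 rad/s); the robot touches nothing.
It fails at once if the safety tab is pushed with more than 18 N (contact force between anything else and safety_tab above 18 N).
It fails at once if the lever is forced up against the bolt that still holds it (over 15 N at its tip) (contact force between lever and bolt_c0 above 15 N).
It fails at once if the jar, the flask or the wrench is moved by more than 25 mm (distance of any of jar_center, flask_center, wrench_grip from where it was at the start of the episode above 0.025 m).
It also fails if it takes over 67 s, if anything falls off the work surface, if the arm or the gripper's body presses on something with over 40 N, if the wrist force passes 120 N, or if a joint passes its speed limit or range.

### The arm

A 6-joint arm with a two-finger parallel gripper is mounted at the origin on the work surface. World frame = base frame: x ahead of the robot, y to its left, z up, the work surface at z = 0. Lengths are in m, angles in rad, forces in N, time in s.
With the tool pointing down it reaches from about 0.2 to 0.875 m from the base axis. Payload 3.4 kg.
Tool frame: the origin (TCP) lies on the centre line of the jaws, within the pads' length; the fingertips stand 19 mm ahead of it and the grasp point (between the pads) is the TCP; z points along the fingers, y is the direction in which the jaws open and shut (so a half turn about z gives the same grasp; the last joint's range is limited). The gripper opens to 94 mm and grips with 3 to 60 N. Pads are 16 mm wide; open, the fingers measure 119 mm over their backs; the gripper's body (75 mm by 177 mm) begins 78 mm behind the grasp point.
Start: joints at [-0.121, 0.276, 1.505, -0, 1.361, -0.121], TCP at [0.575, -0, 0.224] pointing down, gripper open.
Joint ranges: [-2.89, 2.89], [-0.75, 2.08], [0.22, 2.7], [-1.18, 4.32], [0.11, 2.71], [-2.7, 2.7]. Speed limits (rad/s): [2.57, 2.57, 3.14, 3.14, 3.14, 3.14].

### API

Orientations are given as a rotation vector (axis times angle).
In Python, from cell import ctrl, capture, workorder gives the robot as it stands.
- The arm moves only by the tool carry_out, never from a script. Its argument "increments" is a list of rows, each a list of 3 entries, a list of its own where there are three numbers: the gripper command: -1 is fully open, 1 is shut, values between are in proportion, then the shift along the tool's x, y, z in mm, then the turn about the tool's z in rad. In form: [[grip, [dx, dy, dz], turn], ...]. A call has 1 to 10 rows; each row shifts and turns the pose as measured when the row begins, along the tool's axes as they then stand; what a row does not reach is not made up. A row lasts 1/10 s, in which the tool goes at most 50 mm and 8.59 degrees, less where a joint would pass 70% of its speed; a pose out of reach is approached as far as the arm can. A call is refused whole if a number of a shift passes 50 or a number of a turn 0.15, either way. A call with a gripper value outside its range is refused whole. The fingers move at their own pace and stop on an object; the grip force is fixed at half the most. Time passes only in rows, so rows that do not move let the fingers close. It gives the time, the measured TCP pose, the force and the opening at its end, in the units of the state.
- ctrl.observe(): the state, without advancing time (a new reading comes with each control period).
- capture(name): name is "scene" or "side" or "wrist"; returns a dict with "pixels" (384x512x3 uint8, red, green, blue), "vertical_fov" (degrees; the focal length in pixels is half the picture's height over the tangent of half this angle, whatever the lens; pixels are square), "cx", "cy" (the principal point, pixels), "rvec" (rotation vector, rad) and "tvec" (3), from world to camera coordinates, as OpenCV has them. Camera axes: x right, y down, z forward; pixel columns grow to the right and rows downward; lengths in m; the calibration is good to about 2 mm. A picture is of the moment at which its call begins. There is no depth.
- workorder.sign_off(): hands the job in, once; it reports no verdict.
The state is a dict: "time": time; "qpos": joint angles; "joint_vel": joint speeds; "joint_efforts": joint torques, N m; "ee_pos": TCP position; "orientation": TCP orientation; "contact_force": force on the tool from outside, world axes, zero at the start; "ft_torque": the same for the moment, N m; "finger_gap": finger opening in m.
Only numpy, scipy, OpenCV 4.12 (cv2) and the standard library are available. Lean on these libraries where they do the work, as an engineer would, in place of code of your own. Each camera call takes 0.05 s, during which the arm holds its last target.

## Working session

There is one attempt and no reset: what is moved stays moved. The work goes in short steps, Python scripts to look and compute and a tool call to move; the robot and the scene stay as the last step left them, time stands still between calls to the robot, and variables do not carry over. Pictures are saved under pics/ and viewed, and the job is handed in when it is done.

Besides the shell and the picture viewer there is one more tool, called after "Call:" as name(argument=value, ...) on one line, values as JSON. carry_out: Moves the arm, as the interface text tells. Its arguments: {"type":"object","properties":{"increments":{"type":"array","items":{"type":"array"}}},"required":["increments"]}

```bash
ls; mkdir -p pics; python3 - <<'E'
from cell import ctrl,capture
import cv2
print(ctrl.observe())
for n in("scene","side","wrist"):
    c=capture(n); cv2.imwrite(f"pics/{n}0.png",c["pixels"][:,:,::-1]); print(n,{k:v for k,v in c.items() if k!="pixels"})
E
```

```text
pics
{'time': 0.0, 'qpos': array([-1.20992170e-01,  2.76561212e-01,  1.50610830e+00,  1.17305724e-05,
        1.36068733e+00, -1.20987762e-01]), 'joint_vel': array([ 5.85322158e-04,  4.27288990e-04,  4.22027066e-05, -3.82215851e-04,
        4.34115668e-04, -9.05266180e-04]), 'joint_efforts': array([ 1.66144628e-04, -4.04588020e+01, -2.37234324e+01,  7.02253589e-02,
        3.46444664e-02, -1.77189750e-04]), 'ee_pos': array([5.74473899e-01, 6.73711782e-05, 2.23633875e-01]), 'orientation': array([-2.22046166e+00, -2.22044642e+00,  1.69375049e-03]), 'contact_force': array([ 0.36370462, -0.71810216,  0.0447521 ]), 'ft_torque': array([ 0.03626177, -0.00961403,  0.00069157]), 'finger_gap': 0.09387632392416417}
scene {'vertical_fov': 48.39160433683131, 'cx': 259.4759128850159, 'cy': 187.7683037517627, 'rvec': array([ 1.53667613,  1.97421036, -0.84346344]), 'tvec': array([ 0.10836296, -0.29898597,  1.40546642])}
side {'vertical_fov': 54.5370750014806, 'cx': 264.4557681243485, 'cy': 185.5190652586207, 'rvec': array([ 2.26663216, -0.22357452,  0.07480892]), 'tvec': array([-0.51979803,  0.20021277,  0.89124147])}
wrist {'vertical_fov': 64.10493734184894, 'cx': 255.95100049005697, 'cy': 190.34179635156312, 'rvec': array([-2.84859290e+00,  2.62254846e-04,  3.33765715e-03]), 'tvec': array([-0.57380871, -0.03105288,  0.39275891])}
```

View pics/scene0.png

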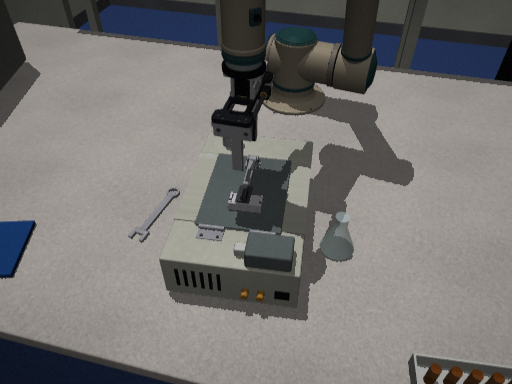

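View pics/side0.png

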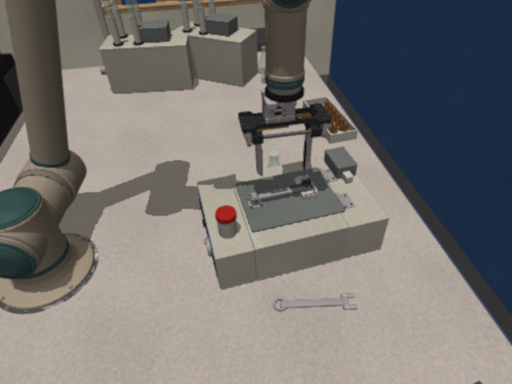

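View pics/wrist0.png

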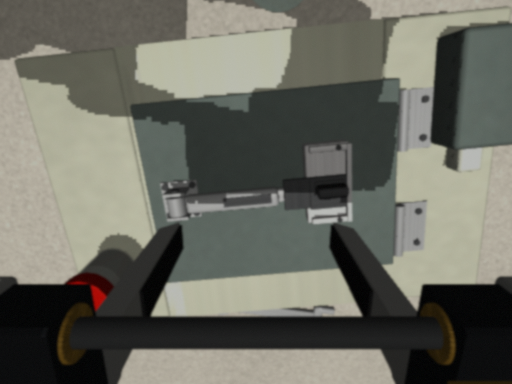

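```bash
python3 - <<'E'
import cv2
w=cv2.imread("pics/wrist0.png")
cv2.imwrite("pics/w0a.png",cv2.resize(w[60:300,120:280],None,fx=4,fy=4,interpolation=cv2.INTER_CUBIC)[0:600*2][:, :])
a=cv2.resize(w[130:240,260:420],None,fx=5,fy=5,interpolation=cv2.INTER_CUBIC);cv2.imwrite("pics/w0b.png",a)
a=cv2.resize(w[70:290,120:420],None,fx=2.6,fy=2.6,interpolation=cv2.INTER_CUBIC);cv2.imwrite("pics/w0a.png",a)
E
```

```text
(no output)
```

View pics/w0a.png

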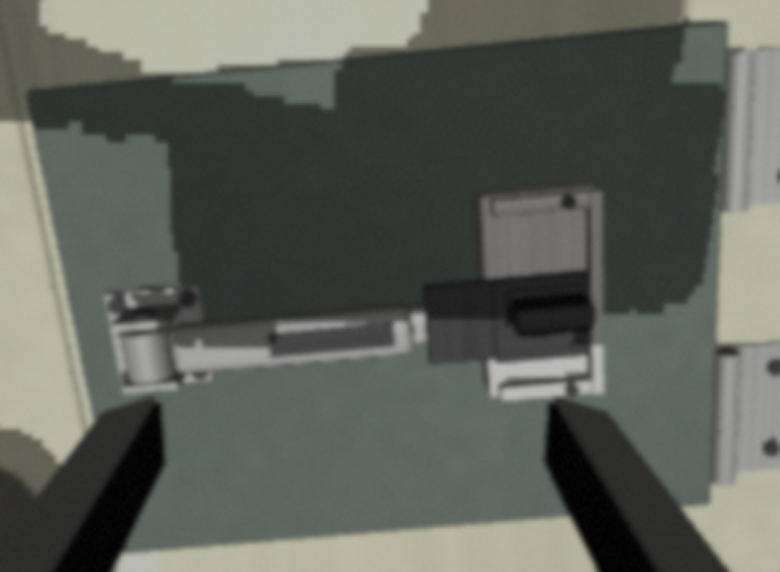

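View pics/w0b.png

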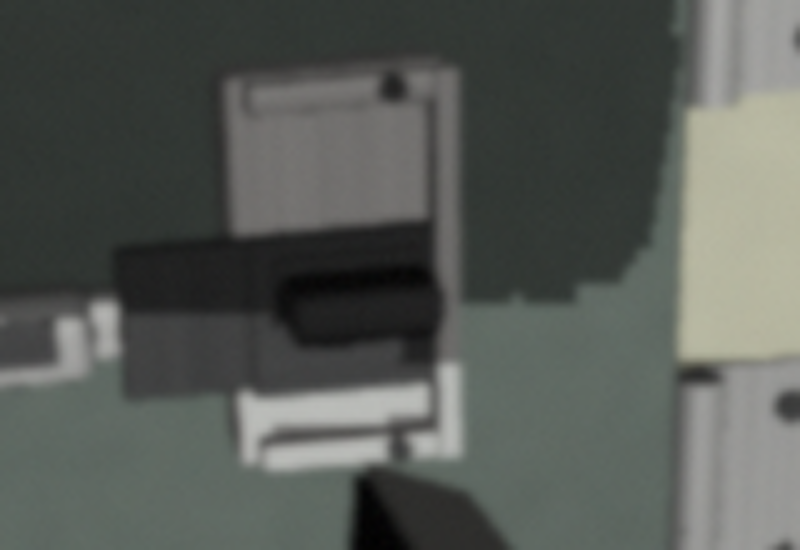

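```bash
cat > h.py <<'E'
import numpy as np,cv2
from cell import ctrl,capture
def K(c):
    f=c["pixels"].shape[0]/2/np.tan(np.radians(c["vertical_fov"])/2)
    return np.array([[f,0,c["cx"]],[0,f,c["cy"]],[0,0,1]])
def cen(c):
    R=cv2.Rodrigues(c["rvec"])[0]; return -R.T@c["tvec"]
def bp(c,uv,z):
    R=cv2.Rodrigues(c["rvec"])[0]; C=-R.T@c["tvec"]
    d=R.T@np.linalg.inv(K(c))@np.array([*uv,1.]); return C+d*(z-C[2])/d[2]
def pj(c,p): return cv2.projectPoints(np.atleast_2d(np.array(p,float)),c["rvec"],c["tvec"],K(c),None)[0][:,0]
E
python3 - <<'E'
from h import *
np.set_printoptions(precision=4,suppress=True)
c=capture("wrist"); print(cen(c),ctrl.observe()["ee_pos"])
H=.1225
co=[bp(c,p,H) for p in [(131.5,105.4),(399.6,78.5),(393,263.5),(168,282)]]
for a in co:print(a)
for i in range(4):print(np.linalg.norm(co[i]-co[(i+1)%4]))
def cr(u,v):return (260+u/5,130+v/5)
def ca(u,v):return (120+u/2.6,70+v/2.6)
print("hinge mid",(co[1]+co[2])/2)
print("pivot",bp(c,ca(147,345),H+.026))
print("bar front c",bp(c,ca(172,348),H+.021),"bar rear",bp(c,ca(411,332),H+.021))
print("base rear stop edges FL FR RL RR",*[bp(c,cr(*p),H+.012) for p in[(222,75),(243,462),(460,65),(462,457)]])
print("tab plate L/R",[bp(c,cr(*p),H+.0193) for p in[(117,250),(125,400),(432,225),(432,385)]])
print("rib",[bp(c,cr(*p),H+.035) for p in[(280,290),(440,275),(300,345),(440,335),(440,305)]])
E
```

```text
[0.5748 0.0834 0.3838] [0.5747 0.     0.224 ]
[0.4719 0.0775 0.1225]
[0.6893 0.0982 0.1225]
[ 0.7055 -0.0686  0.1225]
[ 0.488  -0.0892  0.1225]
0.21837860046411384
0.16758190651999177
0.21838877635255488
0.1674371420124644
hinge mid [0.6974 0.0148 0.1225]
pivot [0.5098 0.0019 0.1485]
bar front c [ 0.5163 -0.0008  0.1435] bar rear [0.5925 0.0046 0.1435]
base rear stop edges FL FR RL RR [0.6136 0.0467 0.1345] [ 0.6204 -0.0212  0.1345] [0.6521 0.0483 0.1345] [ 0.6586 -0.0202  0.1345]
tab plate L/R [array([0.5966, 0.0192, 0.1418]), array([ 0.5986, -0.0069,  0.1418]), array([0.6476, 0.0234, 0.1418]), array([ 0.65  , -0.0042,  0.1418])]
rib [array([0.6204, 0.017 , 0.1575]), array([0.6448, 0.0194, 0.1575]), array([0.624 , 0.0081, 0.1575]), array([0.6456, 0.0097, 0.1575]), array([0.6452, 0.0146, 0.1575])]
```

Call:
carry_out(increments=[[1,[0,0,0],0.148],[1,[0,0,0],0.148],[1,[0,0,0],0.148],[1,[0,0,0],0.148],[1,[0,0,0],0.148],[1,[0,0,0],0.148],[1,[0,0,0],0.148],[1,[0,0,0],0.148],[1,[0,0,0],0.148],[1,[0,0,0],0.148]])

```text
time: 1.2
ee_pos: [0.5729, 0.0003, 0.2212]
orientation: [-3.139, -0.105, 0.011]
contact_force: [0.0, 0.7, -0.6]
finger_gap: 0.0175
```

Call:
carry_out(increments=[[1,[0,0,0],-0.03],[1,[31,9,5],0],[1,[31,9,5],0],[1,[0,0,0],0],[1,[0,0,0],0]])

```text
time: 1.7
ee_pos: [0.6366, -0.0113, 0.2097]
orientation: [-3.134, -0.182, 0.015]
contact_force: [-0.6, 0.4, 1.0]
finger_gap: 0.0003
```

```bash
python3 - <<'E'
from h import *
np.set_printoptions(precision=4,suppress=True)
o=ctrl.observe();print(o["ee_pos"],o["orientation"],o["contact_force"],o["finger_gap"])
R=cv2.Rodrigues(o["orientation"])[0];print(R)
for n,b in(("side",(150,200,230,360)),("scene",(130,240,180,320)),("wrist",(0,384,0,512))):
    c=capture(n);p=c["pixels"][:,:,::-1];cv2.imwrite(f"pics/{n}1.png",p)
    q=p[b[0]:b[1],b[2]:b[3]] if n!="wrist" else p
    if n=="side": q=p[140:240,230:370]
    s=min(800/q.shape[1],600/q.shape[0]); cv2.imwrite(f"pics/{n}1c.png",cv2.resize(q,None,fx=s,fy=s,interpolation=cv2.INTER_CUBIC)); print(n,s)
E
```

```text
[ 0.6366 -0.0113  0.2097] [-3.1343 -0.1823  0.0148] [-0.6401  0.3711  1.0345] 0.0003220178877600902
[[ 0.9932  0.1159 -0.0095]
 [ 0.1159 -0.9933  0.0014]
 [-0.0093 -0.0025 -1.    ]]
side 5.714285714285714
scene 5.454545454545454
wrist 1.5625
```

View pics/side1c.png

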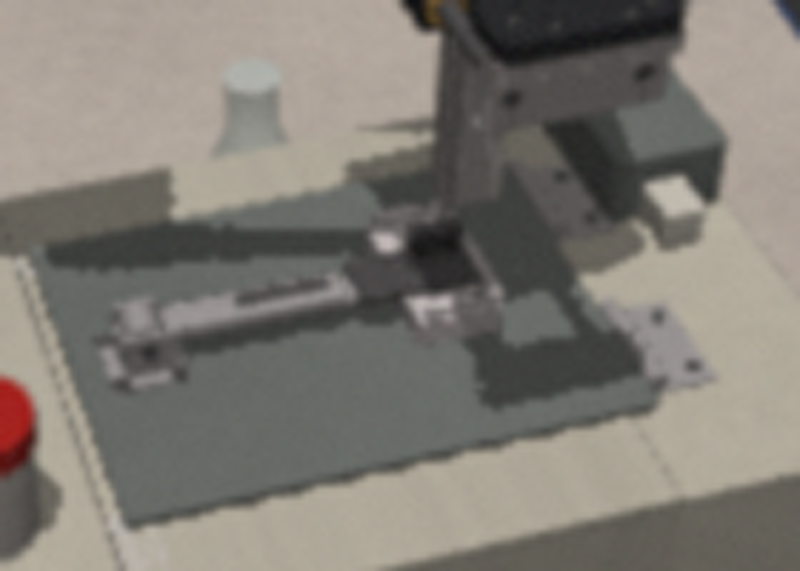

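View pics/scene1c.png

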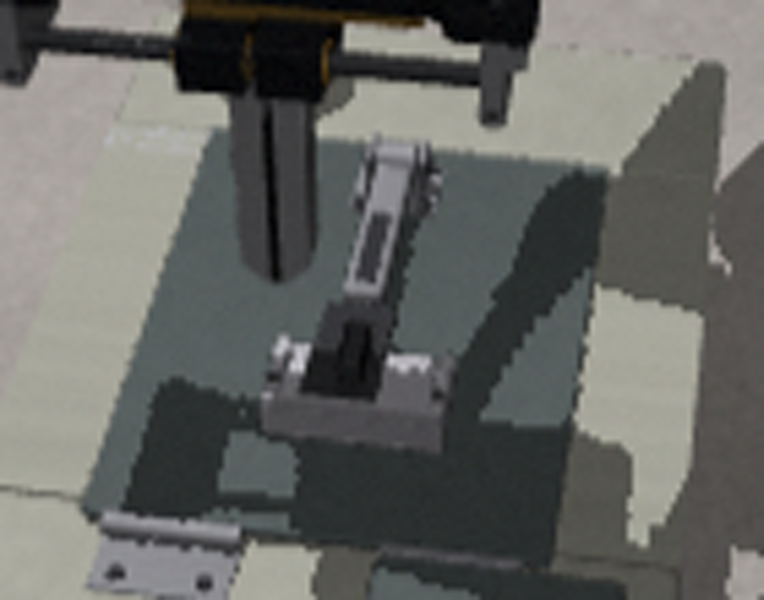

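View pics/wrist1c.png

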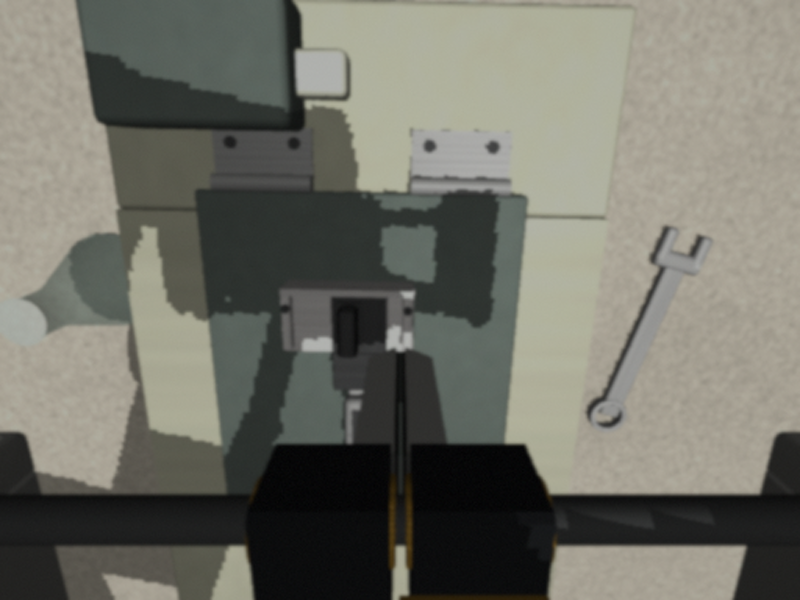

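```bash
python3 - <<'E'
import cv2
p=cv2.imread("pics/wrist1.png")
cv2.imwrite("pics/w1b.png",cv2.resize(p[175:275,170:290],None,fx=6,fy=6,interpolation=cv2.INTER_CUBIC))
E
```

```text
(no output)
```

View pics/w1b.png

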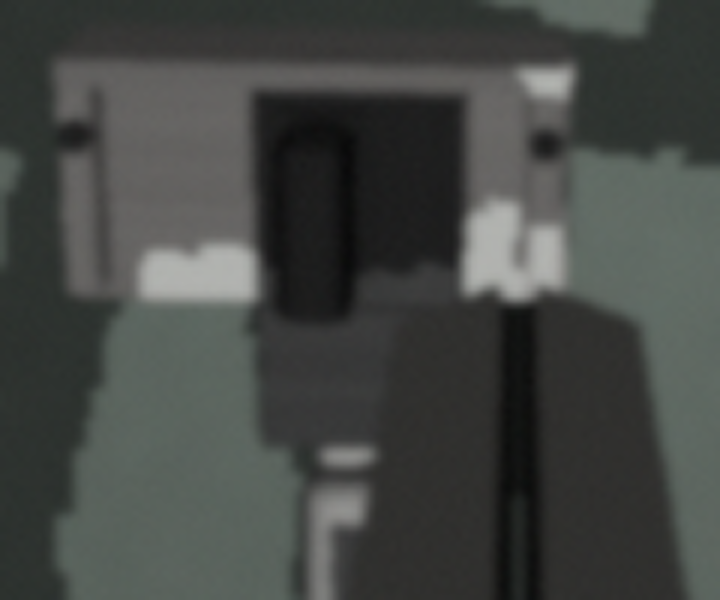

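```bash
python3 - <<'E'
from h import *
np.set_printoptions(precision=4,suppress=True)
c=capture("wrist");o=ctrl.observe();T=o["ee_pos"];print(cen(c),T)
a=.094;ex=np.array([np.cos(a),np.sin(a),0]);ey=np.array([-np.sin(a),np.cos(a),0])
H=.1225
g=lambda u,v:(170+u/6,175+v/6)
def rep(n,p): d=p-T; print(n,p,"rel TCP dryer x,y",d@ex*1e3,d@ey*1e3)
for n,u,v,z in[("ribL",277,220,.035),("ribR",352,220,.035),("ribrear",315,128,.035),("ribfront",312,312,.035),("fingertip gap",518,310,.068),("tipfront corner R",640,325,.068),("tip L",405,310,.068),("baseRL",55,60,.016),("baseRR",575,65,.016),("bar tip end",345,485,.021+.005)]:
    rep(n,bp(c,g(u,v),H+z))
for q in[(195,190),(527,197)]: rep("hatch rear",bp(c,np.array(q)/1.5625,H))
E
```

```text
[ 0.7213 -0.0029  0.3694] [ 0.636  -0.0111  0.2105]
ribL [0.6358 0.0174 0.1575] rel TCP dryer x,y 2.5349485689305116 28.451574718851546
ribR [0.6369 0.0082 0.1575] rel TCP dryer x,y 2.7268543103875427 19.199237428583668
ribrear [0.6483 0.0138 0.1575] rel TCP dryer x,y 14.59866174922743 23.613595533860078
ribfront [0.624  0.0122 0.1575] rel TCP dryer x,y -9.729784865344381 24.294382956253227
fingertip gap [ 0.6419 -0.0118  0.1905] rel TCP dryer x,y 5.820886528741355 -1.247729384031195
tipfront corner R [ 0.6416 -0.0249  0.1905] rel TCP dryer x,y 4.361029472402487 -14.216896821194029
tip L [0.6405 0.0001 0.1905] rel TCP dryer x,y 5.571592063520388 10.703957688070679
baseRL [0.6472 0.0498 0.1385] rel TCP dryer x,y 16.899685084823965 59.611215524056604
baseRR [ 0.6543 -0.0179  0.1385] rel TCP dryer x,y 17.615416595566717 -8.424009434891355
bar tip end [0.5951 0.0063 0.1485] rel TCP dryer x,y -39.07366735284877 21.199062612271685
hatch rear [0.6894 0.0982 0.1225] rel TCP dryer x,y 63.43758889132144 103.79315955236947
hatch rear [ 0.705  -0.069   0.1225] rel TCP dryer x,y 63.34173414884999 -64.09066492130138
```

Call:
carry_out(increments=[[1,[1,0,15],0.02],[1,[1,0,15],0],[1,[0,0,12],0],[1,[0,0,0],0],[1,[0,0,0],0]])

```text
time: 2.4
ee_pos: [0.6355, -0.0101, 0.1704]
orientation: [-3.137, -0.152, 0.007]
contact_force: [-0.6, 0.9, 0.5]
finger_gap: 0.0004
```

```bash
python3 - <<'E'
from h import *
np.set_printoptions(precision=4,suppress=True)
o=ctrl.observe();print(o["ee_pos"],o["contact_force"]);print(cv2.Rodrigues(o["orientation"])[0])
E
```

```text
[ 0.6355 -0.0101  0.1704] [-0.6274  0.9337  0.4675]
[[ 0.9953  0.0969 -0.0048]
 [ 0.0969 -0.9953  0.0008]
 [-0.0047 -0.0013 -1.    ]]
```

Call:
carry_out(increments=[[1,[2,0,4],0],[1,[0,0,0],0],[1,[0,-2,0],0],[1,[0,-2,0],0]])

```text
time: 2.8
ee_pos: [0.6382, -0.0059, 0.1681]
orientation: [-3.137, -0.152, 0.002]
contact_force: [0.4, -0.4, -0.0]
finger_gap: 0.0007
```

Call:
carry_out(increments=[[1,[0,-1,0],0],[1,[0,-1,0],0]])

```text
time: 3.0
ee_pos: [0.6382, -0.0035, 0.1685]
orientation: [-3.137, -0.153, 0.001]
contact_force: [-0.3, -0.2, -0.6]
finger_gap: 0.0006
```

Call:
carry_out(increments=[[1,[0,-1,0],0],[1,[0,-1,0],0]])

```text
time: 3.2
ee_pos: [0.638, -0.0013, 0.1687]
orientation: [-3.137, -0.153, 0.001]
contact_force: [-0.5, 0.3, 0.1]
finger_gap: 0.0002
```

Call:
carry_out(increments=[[1,[0,-1,0],0],[1,[0,-1,0],0]])

```text
time: 3.4
ee_pos: [0.6379, 0.0001, 0.1687]
orientation: [3.136, 0.153, -0.001]
contact_force: [-0.8, -2.4, 0.5]
finger_gap: 0.0005
```

Call:
carry_out(increments=[[1,[0,-1,0.5],0],[1,[0,-1,0],0]])

```text
time: 3.6
ee_pos: [0.6379, 0.0001, 0.1687]
orientation: [3.133, 0.153, 0.0]
contact_force: [-1.1, -3.6, 1.0]
finger_gap: 0.0004
```

Call:
carry_out(increments=[[1,[0,-1,0],0],[1,[0,-1,0],0]])

```text
time: 3.8
ee_pos: [0.6379, 0.0004, 0.1688]
orientation: [3.129, 0.153, 0.001]
contact_force: [0.3, -5.3, 0.8]
finger_gap: 0.0001
```

Call:
carry_out(increments=[[1,[0,-1,0],0],[1,[0,-1,0],0]])

```text
time: 4.0
ee_pos: [0.6379, 0.0004, 0.1688]
orientation: [3.125, 0.153, 0.001]
contact_force: [-0.9, -6.1, 0.8]
finger_gap: 0.0006
```

Call:
carry_out(increments=[[1,[0,-1.5,0],0],[1,[0,-1.5,0],0]])

```text
time: 4.2
ee_pos: [0.6379, 0.0006, 0.1689]
orientation: [3.12, 0.153, 0.001]
contact_force: [0.7, -6.3, 0.6]
finger_gap: 0.0006
```

Call:
carry_out(increments=[[1,[0,-1.5,0],0],[1,[0,-1.5,0],0]])

```text
time: 4.4
ee_pos: [0.6379, 0.0007, 0.169]
orientation: [3.114, 0.152, 0.002]
contact_force: [-0.1, -6.4, -0.3]
finger_gap: 0.0005
```

Call:
carry_out(increments=[[1,[0,-2,0],0],[1,[0,-2,0],0]])

```text
time: 4.6
ee_pos: [0.6379, 0.0011, 0.1692]
orientation: [3.107, 0.152, 0.002]
contact_force: [-0.4, -7.8, 0.6]
finger_gap: 0.0007
```

Call:
carry_out(increments=[[1,[0,-2.5,0],0],[1,[0,-2.5,0],0]])

```text
time: 4.8
ee_pos: [0.6379, 0.0016, 0.1696]
orientation: [3.099, 0.152, 0.003]
contact_force: [-0.9, -7.4, 0.4]
finger_gap: 0.0006
```

```bash
python3 - <<'E'
from h import *
c=capture("wrist");p=c["pixels"][:,:,::-1];cv2.imwrite("pics/wrist2.png",p)
cv2.imwrite("pics/w2b.png",cv2.resize(p[175:275,170:290],None,fx=6,fy=6,interpolation=cv2.INTER_CUBIC))
c=capture("scene");p=c["pixels"][:,:,::-1]
cv2.imwrite("pics/s2.png",cv2.resize(p[150:220,210:290],None,fx=8,fy=8,interpolation=cv2.INTER_CUBIC))
print(ctrl.observe()["contact_force"],ctrl.observe()["ee_pos"])
E
```

```text
[-0.07717667 -7.66711727  2.05916401] [0.63792686 0.00177558 0.16962222]
```

View pics/w2b.png

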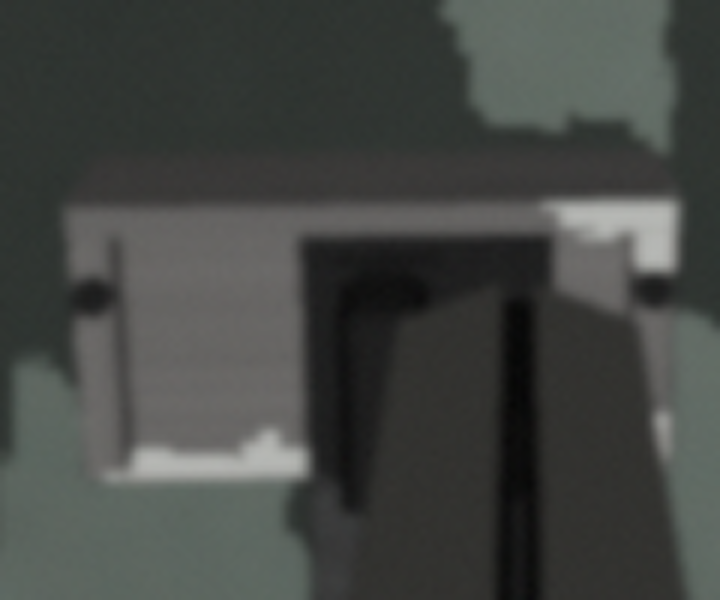

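View pics/s2.png

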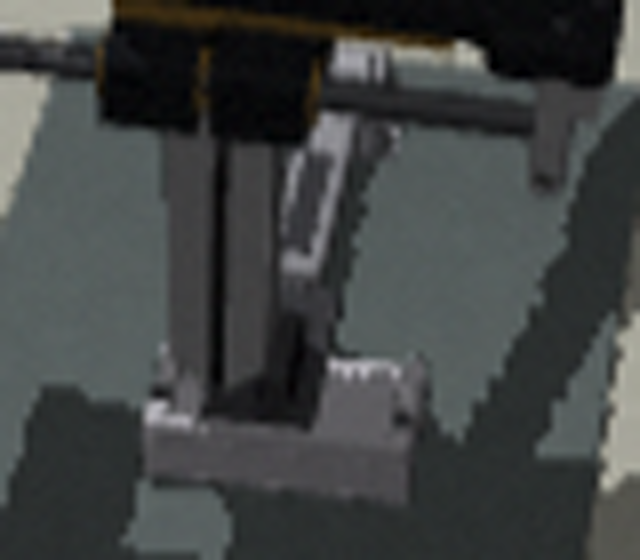

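Call:
carry_out(increments=[[1,[0,-3,0.5],0],[1,[0,-3,0],0]])

```text
time: 5.1
ee_pos: [0.6379, 0.0028, 0.1699]
orientation: [3.089, 0.152, 0.005]
contact_force: [0.4, -8.4, 1.7]
finger_gap: 0.0001
```

Call:
carry_out(increments=[[1,[0,-3,0],0],[1,[0,-3,0],0]])

```text
time: 5.3
ee_pos: [0.6379, 0.0039, 0.1705]
orientation: [3.08, 0.152, 0.006]
contact_force: [0.2, -8.6, 1.0]
finger_gap: 0.0007
```

Call:
carry_out(increments=[[1,[0,-4.5,1],0],[1,[0,-4.5,0.5],0]])

```text
time: 5.5
ee_pos: [0.6376, 0.0078, 0.1705]
orientation: [3.07, 0.151, 0.009]
contact_force: [-1.2, -7.9, 3.2]
finger_gap: 0.0005
```

Call:
carry_out(increments=[[1,[0,-4.5,0.5],0]])

```text
time: 5.6
ee_pos: [0.6373, 0.0101, 0.1706]
orientation: [3.066, 0.151, 0.009]
contact_force: [0.4, -7.8, 1.9]
finger_gap: 0.0004
```

Call:
carry_out(increments=[[1,[0,-4,1],0]])

```text
time: 5.7
ee_pos: [0.6372, 0.0119, 0.1705]
orientation: [3.061, 0.15, 0.011]
contact_force: [-1.5, -6.9, 6.4]
finger_gap: 0.0007
```

Call:
carry_out(increments=[[1,[0,-4,1],0]])

```text
time: 5.8
ee_pos: [0.637, 0.0137, 0.1705]
orientation: [3.057, 0.15, 0.012]
contact_force: [-1.3, -7.3, 5.7]
finger_gap: 0.0003
```

Call:
carry_out(increments=[[1,[0,-4,1],0]])

```text
time: 5.9
ee_pos: [0.6368, 0.0156, 0.1706]
orientation: [3.053, 0.15, 0.013]
contact_force: [-0.6, -7.1, 4.7]
finger_gap: 0.0005
```

Call:
carry_out(increments=[[1,[0,-4,1],0]])

```text
time: 6.0
ee_pos: [0.6366, 0.0176, 0.1706]
orientation: [3.049, 0.15, 0.015]
contact_force: [-0.4, -6.5, 6.7]
finger_gap: 0.0005
```

Call:
carry_out(increments=[[1,[0,-3.5,0],0]])

```text
time: 6.1
ee_pos: [0.6364, 0.0194, 0.1711]
orientation: [3.046, 0.15, 0.016]
contact_force: [1.1, -6.9, 0.8]
finger_gap: 0.0003
```

Call:
carry_out(increments=[[1,[0,-3.5,0],0]])

```text
time: 6.2
ee_pos: [0.6361, 0.0215, 0.1713]
orientation: [3.043, 0.149, 0.016]
contact_force: [-0.3, -6.1, 0.8]
finger_gap: 0.0002
```

Call:
carry_out(increments=[[1,[0,-3.5,0],0]])

```text
time: 6.3
ee_pos: [0.6359, 0.0237, 0.1714]
orientation: [3.04, 0.149, 0.017]
contact_force: [0.9, -8.5, 2.8]
finger_gap: 0.0003
```

```bash
python3 - <<'E'
from h import *
c=capture("wrist");p=c["pixels"][:,:,::-1];cv2.imwrite("pics/wrist3.png",p)
cv2.imwrite("pics/w3b.png",cv2.resize(p[175:275,150:310],None,fx=5,fy=5,interpolation=cv2.INTER_CUBIC))
c=capture("scene");p=c["pixels"][:,:,::-1]
cv2.imwrite("pics/s3.png",cv2.resize(p[150:220,210:290],None,fx=8,fy=8,interpolation=cv2.INTER_CUBIC))
print(ctrl.observe()["contact_force"],ctrl.observe()["ee_pos"])
E
```

```text
[ 0.16165902 -6.72421402  1.25875109] [0.63595732 0.02369392 0.1714591 ]
```

View pics/w3b.png

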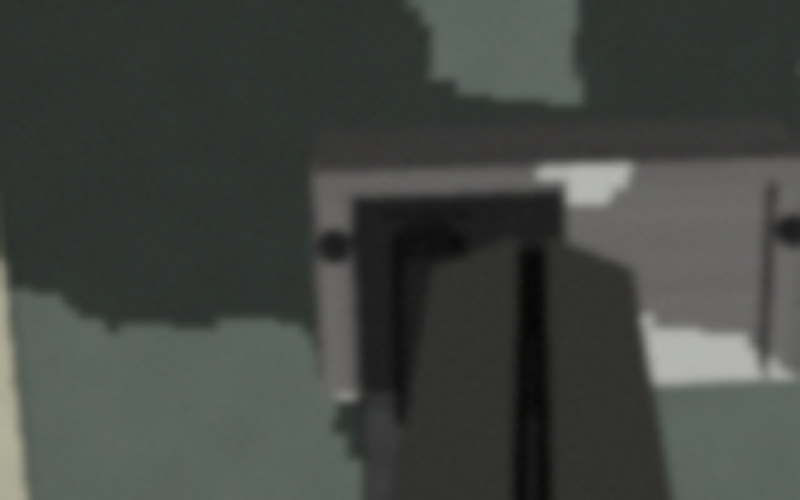

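View pics/s3.png

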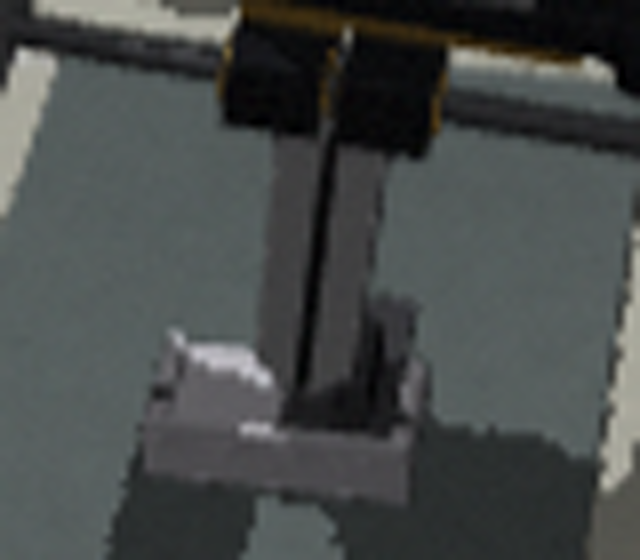

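Call:
carry_out(increments=[[1,[0,-3,0],0]])

```text
time: 6.5
ee_pos: [0.636, 0.0243, 0.1717]
orientation: [3.035, 0.15, 0.018]
contact_force: [-0.2, -8.8, 2.9]
finger_gap: 0.0003
```

Call:
carry_out(increments=[[1,[0,-3,0],0]])

```text
time: 6.6
ee_pos: [0.636, 0.0247, 0.172]
orientation: [3.03, 0.15, 0.018]
contact_force: [-0.2, -8.1, 2.1]
finger_gap: 0.0002
```

Call:
carry_out(increments=[[1,[0,-3,0],0]])

```text
time: 6.7
ee_pos: [0.636, 0.0251, 0.1724]
orientation: [3.025, 0.15, 0.019]
contact_force: [1.0, -8.2, 2.4]
finger_gap: 0.0006
```

Call:
carry_out(increments=[[1,[0,-4,0.5],0]])

```text
time: 6.8
ee_pos: [0.636, 0.0254, 0.1724]
orientation: [3.018, 0.15, 0.02]
contact_force: [-1.0, -12.4, 3.1]
finger_gap: 0.0004
```

Call:
carry_out(increments=[[1,[0,-4,0.5],0]])

```text
time: 6.9
ee_pos: [0.6359, 0.0255, 0.1725]
orientation: [3.01, 0.15, 0.02]
contact_force: [1.1, -11.4, 3.1]
finger_gap: 0.0004
```

```bash
python3 - <<'E'
from h import *
c=capture("wrist");p=c["pixels"][:,:,::-1];cv2.imwrite("pics/wrist4.png",p)
cv2.imwrite("pics/w4b.png",cv2.resize(p[175:275,150:310],None,fx=5,fy=5,interpolation=cv2.INTER_CUBIC))
print(ctrl.observe()["contact_force"],ctrl.observe()["ee_pos"])
E
```

```text
[-7.06951846e-03 -1.16241156e+01  3.40379546e+00] [0.63593995 0.02550941 0.17245205]
```

View pics/w4b.png

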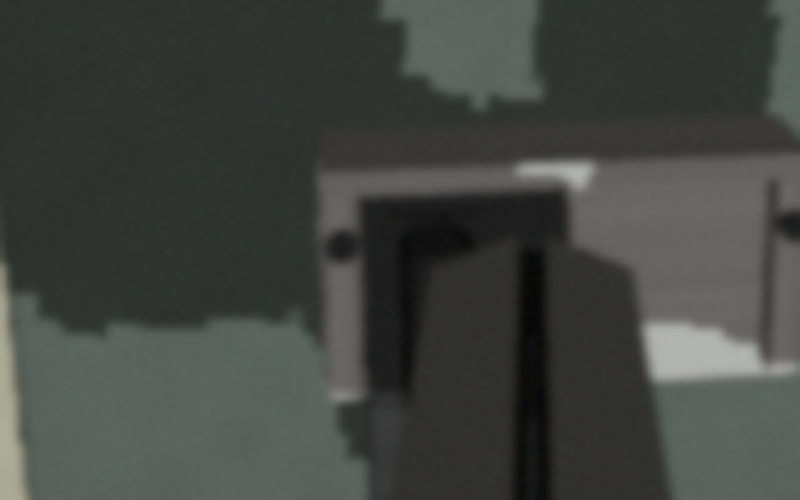

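Call:
carry_out(increments=[[1,[0,8,0],0],[1,[0,8,0],0]])

```text
time: 7.15
ee_pos: [0.6371, 0.0116, 0.1743]
orientation: [3.014, 0.151, 0.02]
contact_force: [1.1, -0.5, -0.0]
finger_gap: 0.0006
```

```bash
cat >> h.py <<'E'
np.set_printoptions(precision=4,suppress=True)
a=.094;ex=np.array([np.cos(a),np.sin(a),0]);ey=np.array([-np.sin(a),np.cos(a),0]);ez=np.array([0,0,1.])
HG=np.array([.6992,.0149,.1175])
def st():
    o=ctrl.observe();R=cv2.Rodrigues(o["orientation"])[0];T=o["ee_pos"];d=T-HG
    print("t",o["time"],"T",T,"F",o["contact_force"],"gap",o["finger_gap"]);print("hinge-frame mm",d@ex*1e3,d@ey*1e3,d[2]*1e3);print("tool axes in dryer:\n",np.array([ex,ey,ez])@R)
    return o,R,T
def to(R,T,x,y,z):
    g=HG+(ex*x+ey*y+ez*z)/1e3; print("tool delta",R.T@(g-T)*1e3)
E
python3 - <<'E'
from h import *
o,R,T=st()
to(R,T,-65,0,90);to(R,T,-126,10,90)
E
```

```text
t 7.15 T [0.6371 0.0116 0.1743] F [ 1.1471 -0.5182 -0.0173] gap 0.0006278454062037574
hinge-frame mm -62.1691160550691 2.579229937575899 56.769058415954866
tool axes in dryer:
 [[ 1.      0.0058  0.0075]
 [ 0.0066 -0.9922 -0.1242]
 [ 0.0067  0.1242 -0.9922]]
tool delta [ -2.6246   6.67   -32.6739]
tool delta [-63.5554  -3.6037 -34.3724]
```

Call:
carry_out(increments=[[1,[0,3,-17],0],[1,[0,3,-17],0],[0,[-31,-2,0],0],[0,[-31,-2,0],0],[0,[0,0,0],0],[0,[0,0,0],0]])

```text
time: 7.75
ee_pos: [0.5729, 0.0119, 0.2067]
orientation: [3.029, 0.148, 0.016]
contact_force: [-0.1, -0.0, 0.3]
finger_gap: 0.0289
```

```bash
python3 - <<'E'
from h import *
o,R,T=st()
to(R,T,-126,0,33)
c=capture("wrist");p=c["pixels"][:,:,::-1]
cv2.imwrite("pics/w5.png",cv2.resize(p,None,fx=1.5,fy=1.5))
c=capture("scene");p=c["pixels"][:,:,::-1]
cv2.imwrite("pics/s5.png",cv2.resize(p[110:230,180:320],None,fx=5,fy=5,interpolation=cv2.INTER_CUBIC))
E
```

```text
t 7.75 T [0.5729 0.0119 0.2067] F [-0.1207 -0.0477  0.2664] gap 0.02892332731567376
hinge-frame mm -126.07094866468584 8.90230598842653 89.21697936571692
tool axes in dryer:
 [[ 1.      0.0033  0.0056]
 [ 0.0039 -0.994  -0.1094]
 [ 0.0052  0.1094 -0.994 ]]
tool delta [-0.2556  2.6997 56.8529]
```

View pics/w5.png

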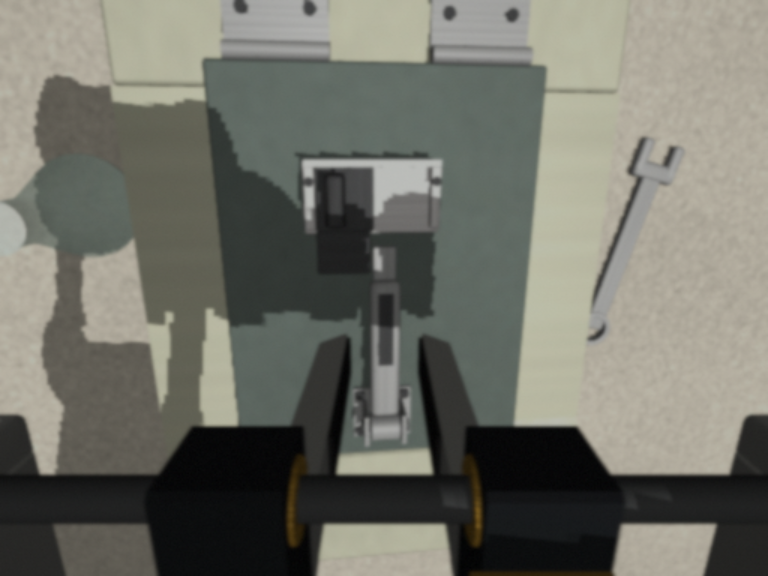

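View pics/s5.png

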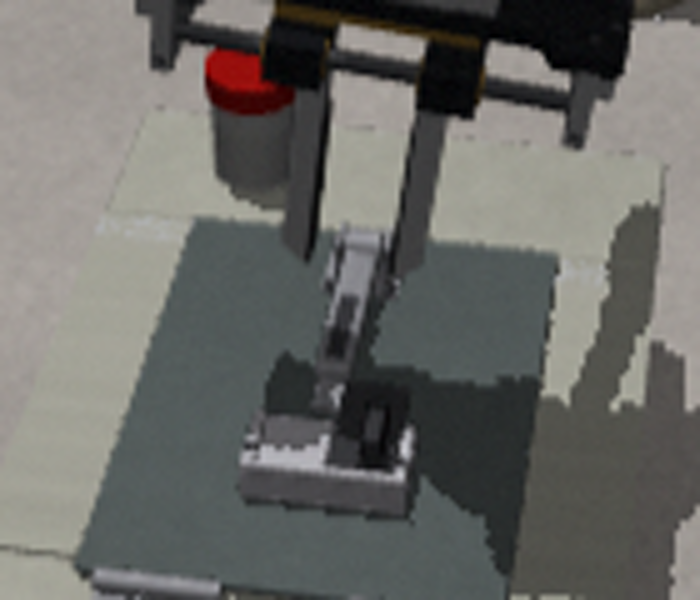

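Call:
carry_out(increments=[[0.3,[0,1,19],0],[0.3,[0,1,19],0],[0.3,[0,1,18],0],[0.3,[0,0,0],0],[0.3,[0,0,0],0]])

```text
time: 8.35
ee_pos: [0.5806, 0.0035, 0.1495]
orientation: [3.031, 0.148, 0.023]
contact_force: [-0.3, 0.7, 0.5]
finger_gap: 0.0331
```

```bash
python3 - <<'E'
from h import *
o,R,T=st()
to(R,T,-126,0,30)
E
```

```text
t 8.35 T [0.5806 0.0035 0.1495] F [-0.2822  0.6824  0.5251] gap 0.033067368406843205
hinge-frame mm -119.10963127315576 -0.17727317376704924 32.0342848893736
tool axes in dryer:
 [[ 0.9999  0.0029  0.0099]
 [ 0.004  -0.9942 -0.1076]
 [ 0.0096  0.1076 -0.9941]]
tool delta [-6.9087 -0.4154  1.9349]
```

Call:
carry_out(increments=[[0.3,[-7,3,0],0],[0.3,[0,4,0],0],[0.3,[0,3,0],0],[0.3,[0,3,0],0],[0.3,[0,4,0],0]])

```text
time: 8.85
ee_pos: [0.5742, -0.0035, 0.1506]
orientation: [3.055, 0.142, 0.023]
contact_force: [0.9, 10.0, -4.8]
finger_gap: 0.033
```

Call:
carry_out(increments=[[0.3,[0,4,0],0],[0.3,[0,4,0],0],[0.3,[0,4,0],0]])

```text
time: 9.15
ee_pos: [0.5742, -0.0038, 0.1501]
orientation: [3.08, 0.137, 0.024]
contact_force: [0.9, 8.9, -5.1]
finger_gap: 0.0331
```

```bash
python3 - <<'E'
from h import *
o,R,T=st()
E
```

```text
t 9.15 T [ 0.5742 -0.0038  0.1501] F [ 0.9294  8.8893 -5.0988] gap 0.03306089540307972
hinge-frame mm -126.2411220901084 -6.857387896454225 32.64753585492472
tool axes in dryer:
 [[ 0.9999 -0.0055  0.0124]
 [-0.0048 -0.9982 -0.0595]
 [ 0.0127  0.0594 -0.9982]]
```

Call:
carry_out(increments=[[0.3,[0,4,0],0],[0.3,[0,4,0],0],[0.3,[0,4,0],0],[0.3,[0,4,0],0],[0.3,[0,4,0],0],[0.3,[0,4,0],0],[0.3,[0,0,0],0],[0.3,[0,-5,0],0],[0.3,[0,-4,0],0],[0.3,[0,0,0],0]])

```text
time: 10.15
ee_pos: [0.5744, 0.0048, 0.1516]
orientation: [3.128, 0.127, 0.032]
contact_force: [-0.4, 0.5, -0.4]
finger_gap: 0.0331
```

```bash
python3 - <<'E'
from h import *
o,R,T=st()
to(R,T,-126,0,28)
E
```

```text
t 10.15 T [0.5744 0.0048 0.1516] F [-0.3965  0.5358 -0.4473] gap 0.0330834453836276
hinge-frame mm -125.23131849717817 1.6387176490071107 34.06274320024441
tool axes in dryer:
 [[ 0.9997 -0.0127  0.0199]
 [-0.0125 -0.9999 -0.0119]
 [ 0.02    0.0116 -0.9997]]
tool delta [-0.8694  1.5777  6.0653]
```

Call:
carry_out(increments=[[0.3,[-1,1.5,5.5],0.01],[0.3,[0,0,0],0],[1,[0,0,0],0],[1,[0,0,0],0],[1,[0,0,0],0],[1,[0,0,0],0]])

```text
time: 10.75
ee_pos: [0.5737, 0.0043, 0.1461]
orientation: [3.131, 0.111, 0.034]
contact_force: [0.4, -0.6, -0.4]
finger_gap: 0.0154
```

```bash
python3 - <<'E'
from h import *
o,R,T=st()
E
```

```text
t 10.75 T [0.5737 0.0043 0.1461] F [ 0.3953 -0.556  -0.4356] gap 0.015397380524647503
hinge-frame mm -125.97135002874138 1.1938926515324264 28.55200289734522
tool axes in dryer:
 [[ 0.9995 -0.0233  0.0209]
 [-0.0231 -0.9997 -0.0094]
 [ 0.0211  0.0089 -0.9997]]
```

Call:
carry_out(increments=[[1,[0,0,-2],0],[1,[0,0,-3],0]])

```text
time: 10.95
ee_pos: [0.5735, 0.0042, 0.1489]
orientation: [3.131, 0.112, 0.031]
contact_force: [2.3, 1.0, -10.1]
finger_gap: 0.0154
```

Call:
carry_out(increments=[[1,[0,0,-4],0],[1,[0,0,-4],0]])

```text
time: 11.15
ee_pos: [0.5724, 0.0041, 0.155]
orientation: [3.131, 0.112, 0.026]
contact_force: [1.1, 0.7, -9.5]
finger_gap: 0.0157
```

Call:
carry_out(increments=[[1,[-1,0,-6],0],[1,[-1.5,0,-6],0],[1,[-2,0,-6],0],[1,[-2.5,0,-6],0]])

```text
time: 11.55
ee_pos: [0.5632, 0.0033, 0.1789]
orientation: [3.131, 0.112, 0.018]
contact_force: [1.8, -0.3, -12.0]
finger_gap: 0.0158
```

```bash
python3 - <<'E'
from h import *
o,R,T=st()
E
```

```text
t 11.55 T [0.5632 0.0033 0.1789] F [  1.7918  -0.3236 -11.9893] gap 0.01578847548251378
hinge-frame mm -136.53804956983055 1.205184521501631 61.384928604862445
tool axes in dryer:
 [[ 0.9997 -0.0223  0.0111]
 [-0.0222 -0.9997 -0.0094]
 [ 0.0113  0.0091 -0.9999]]
```

Call:
carry_out(increments=[[1,[-3,0,-5.5],0],[1,[-3.5,0,-5],0],[1,[-4,0,-4.5],0],[1,[-4.5,0,-4],0]])

```text
time: 11.95
ee_pos: [0.5465, 0.0018, 0.1991]
orientation: [3.13, 0.112, 0.019]
contact_force: [2.0, 0.2, -12.8]
finger_gap: 0.0159
```

```bash
python3 - <<'E'
from h import *
o,R,T=st()
E
```

```text
t 11.95 T [0.5465 0.0018 0.1991] F [  2.0149   0.2177 -12.8126] gap 0.015912398269433536
hinge-frame mm -153.2622588557675 1.325771502077871 81.63852891866242
tool axes in dryer:
 [[ 0.9997 -0.0226  0.0113]
 [-0.0225 -0.9997 -0.0103]
 [ 0.0115  0.0101 -0.9999]]
```

Call:
carry_out(increments=[[1,[-5,0,-3],0],[1,[-5.5,0,-2.5],0],[1,[-6,0,-2],0],[1,[-6,0,-1.5],0]])

```text
time: 12.35
ee_pos: [0.5272, 0.0001, 0.2108]
orientation: [3.129, 0.109, 0.038]
contact_force: [5.5, -0.1, -12.3]
finger_gap: 0.0154
```

```bash
python3 - <<'E'
from h import *
o,R,T=st()
c=capture("side");p=c["pixels"][:,:,::-1];cv2.imwrite("pics/side6.png",cv2.resize(p[100:280,180:400],None,fx=3.3,fy=3.3,interpolation=cv2.INTER_CUBIC))
E
```

```text
t 12.35 T [0.5272 0.0001 0.2108] F [  5.4502  -0.0545 -12.2955] gap 0.01538297160702312
hinge-frame mm -172.6663934276503 1.367847226667195 93.30497061473538
tool axes in dryer:
 [[ 0.9994 -0.0242  0.0239]
 [-0.0239 -0.9996 -0.0115]
 [ 0.0242  0.0109 -0.9996]]
```

View pics/side6.png

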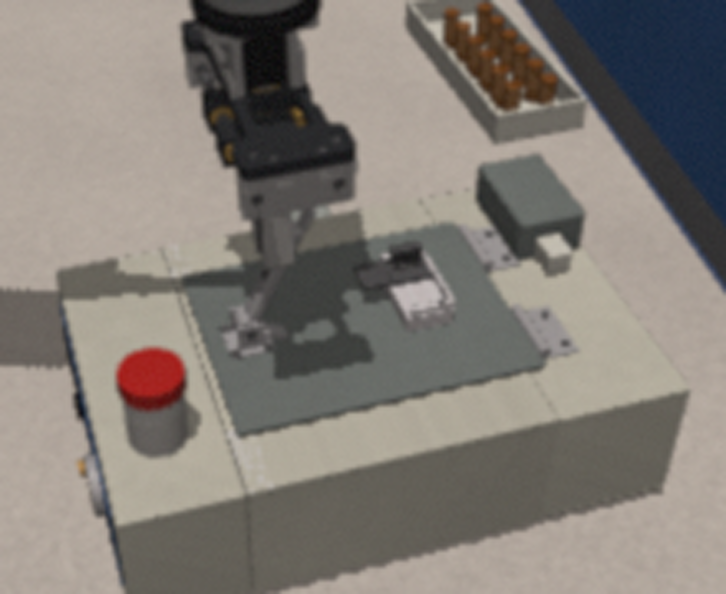

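Call:
carry_out(increments=[[1,[-6,0,0],0],[1,[-6,0,0],0],[1,[-5,0,0],0],[1,[0,0,0],0],[1,[0,0,0],0]])

```text
time: 12.9
ee_pos: [0.5149, -0.001, 0.2148]
orientation: [3.129, 0.106, 0.066]
contact_force: [5.1, 0.8, -13.6]
finger_gap: 0.0147
```

```bash
python3 - <<'E'
from h import *
o,R,T=st()
c=capture("side");p=c["pixels"][:,:,::-1];cv2.imwrite("pics/side7.png",cv2.resize(p[140:240,220:320],None,fx=6,fy=6,interpolation=cv2.INTER_CUBIC))
E
```

```text
t 12.9 T [ 0.5149 -0.001   0.2148] F [  5.1048   0.755  -13.6145] gap 0.014749373851594019
hinge-frame mm -185.01024333331816 1.463172297129587 97.27710332792056
tool axes in dryer:
 [[ 0.9988 -0.0263  0.0417]
 [-0.0258 -0.9996 -0.0127]
 [ 0.042   0.0116 -0.9991]]
```

View pics/side7.png

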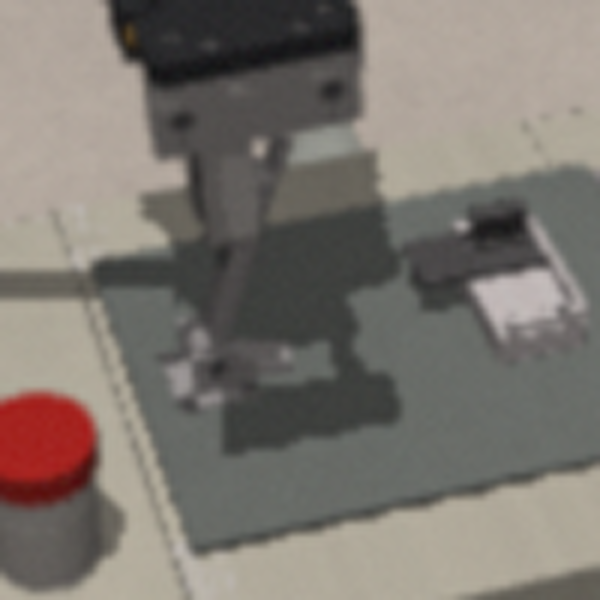

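```bash
python3 - <<'E'
from h import *
c=capture("side")
P=HG+ex*-.192+ez*.021
f=lambda p:(pj(c,p)[0]-[220,140])*6
print("pivot",f(P))
for ph in(60,65,70,75,80,85):
    r=np.radians(ph); print(ph,f(P+.103*(np.cos(r)*ex+np.sin(r)*ez)))
E
```

```text
pivot [207.2544 344.6495]
60 [334.1251 135.5929]
65 [313.1819 130.4621]
70 [291.1659 127.0222]
75 [268.2639 125.3292]
80 [244.6774 125.4212]
85 [220.6198 127.3175]
```

Call:
carry_out(increments=[[1,[2,0,-7],0],[1,[4,0,-8],0],[1,[4,0,-8],0]])

```text
time: 13.3
ee_pos: [0.5224, -0.0003, 0.2367]
orientation: [3.129, 0.106, 0.056]
contact_force: [3.8, -0.5, -15.7]
finger_gap: 0.015
```

```bash
python3 - <<'E'
from h import *
o,R,T=st()
c=capture("side");p=c["pixels"][:,:,::-1];cv2.imwrite("pics/side8.png",cv2.resize(p[120:260,190:370],None,fx=4,fy=4,interpolation=cv2.INTER_CUBIC))
E
```

```text
t 13.3 T [ 0.5224 -0.0003  0.2367] F [  3.757   -0.5101 -15.6841] gap 0.014987762474904937
hinge-frame mm -177.42049791397457 1.492458873383974 119.18987246399566
tool axes in dryer:
 [[ 0.999  -0.0264  0.0352]
 [-0.026  -0.9996 -0.0121]
 [ 0.0355  0.0111 -0.9993]]
```

View pics/side8.png

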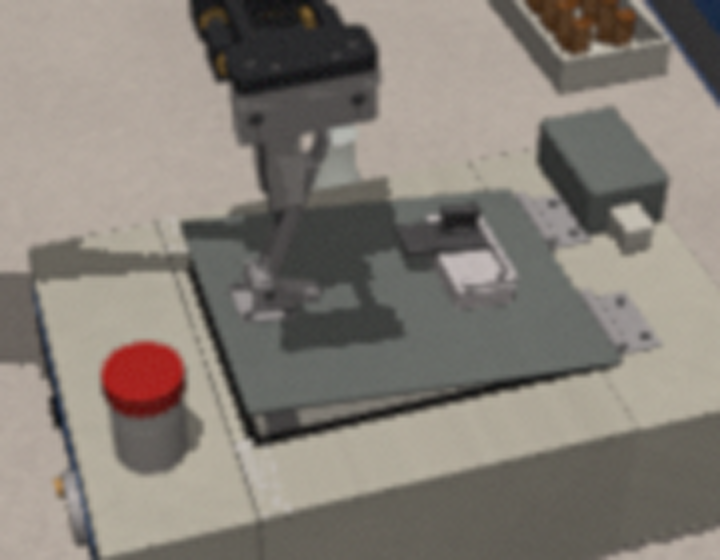

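Call:
carry_out(increments=[[1,[5,0,-9],0],[1,[5.5,0,-9],0],[1,[6,0,-8.5],0],[1,[6.5,0,-8],0],[1,[7,0,-8],0]])

```text
time: 13.85
ee_pos: [0.5479, 0.0022, 0.2816]
orientation: [3.13, 0.106, 0.035]
contact_force: [0.8, -0.4, -15.0]
finger_gap: 0.0148
```

```bash
python3 - <<'E'
from h import *
o,R,T=st()
E
```

```text
t 13.85 T [0.5479 0.0022 0.2816] F [  0.7525  -0.3596 -15.0168] gap 0.0148039675792418
hinge-frame mm -151.7844753547796 1.5127912663870924 164.12873532427685
tool axes in dryer:
 [[ 0.9994 -0.0262  0.0214]
 [-0.026  -0.9996 -0.0111]
 [ 0.0217  0.0105 -0.9997]]
```

Call:
carry_out(increments=[[1,[10,0,-6.5],0],[1,[10,0,-6.5],0],[1,[10.5,0,-6],0],[1,[10.5,0,-5.5],0]])

```text
time: 14.25
ee_pos: [0.5798, 0.0052, 0.3077]
orientation: [3.13, 0.106, -0.007]
contact_force: [-4.0, -1.4, -13.4]
finger_gap: 0.0144
```

```bash
python3 - <<'E'
from h import *
o,R,T=st()
c=capture("side");p=c["pixels"][:,:,::-1];cv2.imwrite("pics/side9.png",cv2.resize(p[60:260,170:390],None,fx=3,fy=3,interpolation=cv2.INTER_CUBIC))
E
```

```text
t 14.25 T [0.5798 0.0052 0.3077] F [ -4.0104  -1.3835 -13.443 ] gap 0.014404867973294226
hinge-frame mm -119.7936254327442 1.5783403137722771 190.15551619632208
tool axes in dryer:
 [[ 0.9996 -0.0261 -0.005 ]
 [-0.0262 -0.9996 -0.0096]
 [-0.0047  0.0097 -0.9999]]
```

View pics/side9.png

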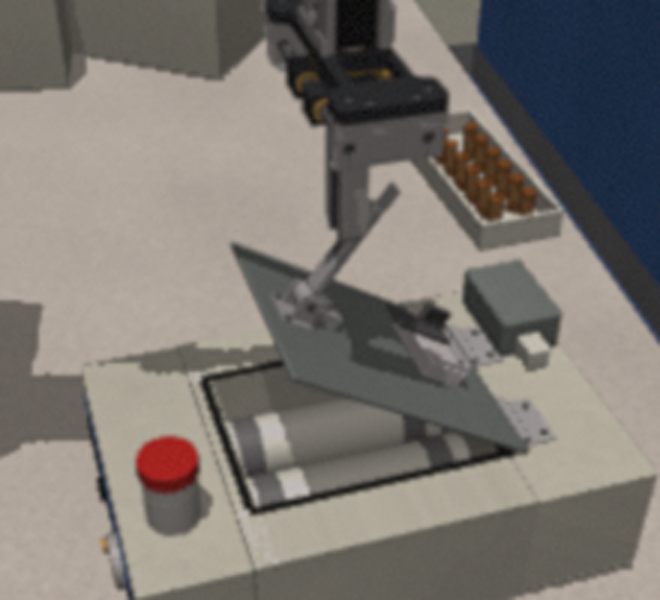

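Call:
carry_out(increments=[[1,[11,0,-6],0],[1,[11,0,-5.5],0],[1,[11.5,0,-5],0],[1,[11.5,0,-4.5],0],[1,[12,0,-4],0]])

```text
time: 14.8
ee_pos: [0.6254, 0.0095, 0.3313]
orientation: [3.13, 0.106, -0.062]
contact_force: [-6.3, -0.3, -10.9]
finger_gap: 0.0149
```

```bash
python3 - <<'E'
from h import *
o,R,T=st()
E
```

```text
t 14.8 T [0.6254 0.0095 0.3313] F [ -6.2542  -0.3441 -10.8834] gap 0.014868111082903883
hinge-frame mm -74.00564493298052 1.5133871028928316 213.84688746507175
tool axes in dryer:
 [[ 0.9989 -0.0262 -0.0401]
 [-0.0265 -0.9996 -0.0068]
 [-0.0399  0.0079 -0.9992]]
```

Call:
carry_out(increments=[[1,[12,0,-4],0],[1,[12,0,-3.5],0],[1,[12,0,-3],0],[1,[12,0,-3],0],[1,[12,0,-2],0],[1,[12,0,-2],0]])

```text
time: 15.4
ee_pos: [0.6799, 0.0146, 0.3446]
orientation: [3.128, 0.104, -0.144]
contact_force: [-7.8, 0.2, -9.4]
finger_gap: 0.0147
```

```bash
python3 - <<'E'
from h import *
o,R,T=st()
c=capture("side");p=c["pixels"][:,:,::-1];cv2.imwrite("pics/side10.png",cv2.resize(p[40:260,170:410],None,fx=2.7,fy=2.7,interpolation=cv2.INTER_CUBIC))
E
```

```text
t 15.4 T [0.6799 0.0146 0.3446] F [-7.7984  0.2009 -9.3841] gap 0.014698041614266641
hinge-frame mm -19.200579575541266 1.498326651520727 227.07434940914527
tool axes in dryer:
 [[ 0.9954 -0.027  -0.0922]
 [-0.0274 -0.9996 -0.0028]
 [-0.0921  0.0053 -0.9957]]
```

View pics/side10.png

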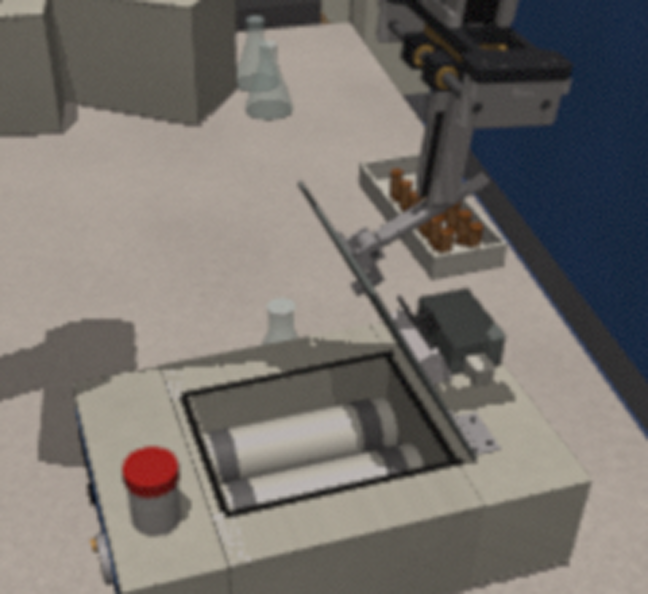

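Call:
carry_out(increments=[[0.2,[0,0,0],0],[0.2,[0,0,0],0],[0.2,[0,0,0],0],[0.2,[0,0,0],0],[0.2,[0,0,-10],0],[0.2,[0,0,-20],0],[0.2,[0,0,-25],0],[0.2,[0,0,-25],0],[0.2,[0,0,0],0],[0.2,[0,0,0],0]])

```text
time: 16.45
ee_pos: [0.6905, 0.0165, 0.4433]
orientation: [3.129, 0.106, -0.092]
contact_force: [0.7, 0.1, 0.8]
finger_gap: 0.0379
```

```bash
python3 - <<'E'
from h import *
o,R,T=st()
for n in("side","scene"):
    c=capture(n);p=c["pixels"][:,:,::-1]
    q=p[20:260,170:410] if n=="side" else p[20:260,130:370]
    cv2.imwrite(f"pics/{n}11.png",cv2.resize(q,None,fx=2.5,fy=2.5,interpolation=cv2.INTER_CUBIC))
    o0=np.array([170,20] if n=="side" else [130,20])
    for th in(40,45,50,55,60,65):
        r=np.radians(th)
        print(n,th,[(pj(c,HG+ey*s*.085+.222*(-np.cos(r)*ex+np.sin(r)*ez))[0]-o0)*2.5 for s in(1,-1)])
E
```

```text
t 16.45 T [0.6905 0.0165 0.4433] F [0.721  0.0809 0.8026] gap 0.037872985191183484
hinge-frame mm -8.49036246961967 2.4138331382394793 325.77384115792023
tool axes in dryer:
 [[ 0.9979 -0.026  -0.0589]
 [-0.0264 -0.9996 -0.006 ]
 [-0.0588  0.0075 -0.9982]]
side 40 [array([205.5232, 280.6803]), array([260.6405, 392.5362])]
side 45 [array([218.7992, 264.8542]), array([276.7281, 375.0013])]
side 50 [array([233.5905, 249.7248]), array([294.5623, 358.0994])]
side 55 [array([249.7596, 235.4785]), array([313.9698, 342.0495])]
side 60 [array([267.1426, 222.2943]), array([334.7441, 327.0644])]
side 65 [array([285.5526, 210.339 ]), array([356.6488, 313.345 ])]
scene 40 [array([407.7697, 257.4744]), array([197.4141, 237.5934])]
scene 45 [array([407.3989, 251.6944]), array([192.245 , 231.4776])]
scene 50 [array([406.7623, 247.8567]), array([186.5797, 227.2465])]
scene 55 [array([405.8452, 246.1345]), array([180.4279, 225.0694])]
scene 60 [array([404.6347, 246.7008]), array([173.8066, 225.1151])]
scene 65 [array([403.1197, 249.7234]), array([166.7418, 227.5475])]
```

View pics/side11.png

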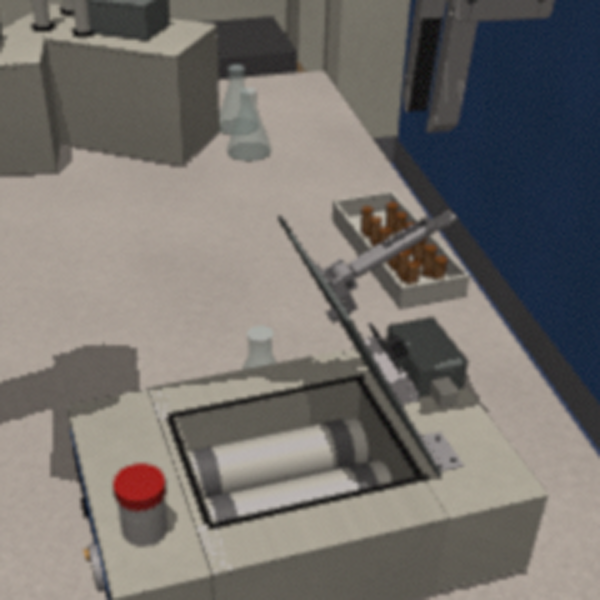

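View pics/scene11.png

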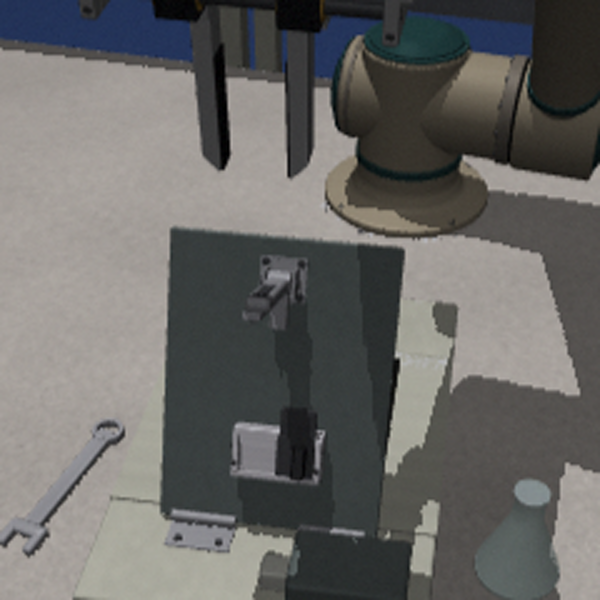

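Call:
carry_out(increments=[[0.2,[0,0,0],0],[0.2,[0,0,0],0],[0.2,[0,0,0],0],[0.2,[0,0,0],0],[0.2,[0,0,0],0],[0.2,[0,0,0],0]])

```text
time: 17.15
ee_pos: [0.6889, 0.0166, 0.4388]
orientation: [3.129, 0.106, -0.106]
contact_force: [0.0, 0.2, 0.1]
finger_gap: 0.0373
```

```bash
python3 - <<'E'
from h import *
from cell import workorder
c=capture("side");p=c["pixels"][:,:,::-1]
a=cv2.resize(p[20:260,170:410],None,fx=2.5,fy=2.5,interpolation=cv2.INTER_CUBIC)
b=cv2.imread("pics/side11.png")
d=cv2.absdiff(a,b)[200:]; print("diff hatch region mean,max",d.mean(),d.max())
st()
print(workorder.sign_off())
E
```

```text
diff hatch region mean,max 0.9452208333333333 42
t 17.2 T [0.689  0.0166 0.4388] F [-0.5057 -0.4934  0.3058] gap 0.03790610734074315
hinge-frame mm -10.017422253174823 2.633479714799668 321.3430420787202
tool axes in dryer:
 [[ 0.9974 -0.026  -0.0678]
 [-0.0264 -0.9996 -0.0045]
 [-0.0677  0.0063 -0.9977]]
the job is handed in; nothing more can be done
None
```

The hatch is open at about 63° by camera estimate and stands up by itself. The job is handed in at 17.2 s of the 67 s allowed; sign-off reports no verdict.

- **Safety tab:** I pushed it left with the closed fingers to its firm stop. At the stop it no longer moved under 12.4 N (limit 18 N). It needed about 8 N to slide, more than the stated 5 N. The tool tilted about 7° during the push. I straightened it by pressing the left finger sideways against the lever's bar with about 9–10 N before gripping.
- **Lever:** I gripped it across its width and lifted it to about 72–74° (63° needed). The force never showed the 16 N resistance of a held lever; it was about 10–13 N during the lift.
- **Hatch:** I pulled it up on an arc about its hinge with at most about 16 N, then opened the fingers and backed off upward.

Last checks:
- **Hatch at rest:** Two side pictures 0.7 s apart showed no visible change in the hatch area, apart from image noise: a mean difference of 0.9 and one pixel up to 42, whose cause I did not trace.
- **Robot clear:** The force reading was near zero and the gripper was clear, with the tool at 0.44 m.
- **Jar, flask and wrench:** They look undisturbed in the pictures, but I did not measure their positions.

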